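# Fit the pump gear and show the shaft to the inspection camera

## Robot

A 6-joint arm with a two-finger parallel gripper is mounted at the origin on the work surface. World frame = base frame: x ahead of the robot, y to its left, z up, the work surface at z = 0. Lengths are in m, angles in degrees, forces in N, time in s.
With the tool pointing down it reaches from about 0.3 to 0.75 m from the base axis. Payload 8.5 kg.
Tool frame: the origin (TCP) lies midway between the tips of the shut fingers; the grasp point (between the pads) lies 19 mm behind it (env.pinch_z is the z of the grasp point in the tool frame, in m); z points along the fingers, y is the line along which they close (so a half turn about z gives the same grasp; the last joint's range is limited). The gripper opens to 85 mm and grips with 20 to 120 N. Pads are 22 mm wide; open, the fingers measure 114 mm over their backs; the gripper's body (76 mm by 85 mm) begins 54 mm behind the grasp point. The pads swing forward as they close: fully open they stand 13 mm farther back than shut.
Start: joints at [62.493, 21.807, 74.336, -0, 83.858, -12.336], TCP at [0.144, 0.531, 0.231] pointing down, gripper open.
Joint ranges: [-178.18, 178.18], [-50.72, 133.34], [12.68, 142.11], [-81.47, 261.47], [9.98, 163.14], [-165.26, 165.26]. Speed limits (degrees/s): [136.94, 136.94, 180, 180, 180, 180].

## Interface

Orientations are given as a 3x3 rotation matrix whose columns are the frame's x, y, z axes.
In Python, from rig import env gives the robot as it stands.
- The arm moves only by the tool arm_command, never from a script. Its argument "deltas" is a list of rows, each an object of numbers: "rx", "ry", "rz": the turn, a rotation vector about the tool's x, y, z in rad; "dx", "dy", "dz": the shift along the tool's x, y, z in m; "fingers": the finger opening in m, from 0 to 0.0854. In form: [{"rx": .., "ry": .., "rz": .., "dx": .., "dy": .., "dz": .., "fingers": ..}, ...]. A call has 1 to 12 rows; each row shifts and turns the commanded pose from where the row before left it, along the tool's axes as they then stand; what a row does not reach is not made up. A row lasts 1/10 s, in which the tool goes at most 50 mm and 8.59 degrees, less where a joint would pass 70% of its speed; a pose out of reach is approached as far as the arm can. A call is refused whole if a number of a shift passes 0.05 or a number of a turn 0.15, either way. A call with a gripper value outside its range is refused whole. The fingers move at their own pace and stop on an object; "squeeze" is the grip in N (left out, the last holds). Time passes only in rows, so rows that do not move let the fingers close. It gives the time, the measured TCP pose, the force, the opening and the grip force at its end, in the units of the state.
- env.observe(): the state, without advancing time (a new reading comes with each control period).
- env.get_image(name): name is "scene" or "top" or "wrist"; returns a dict with "color" (384x512x3 uint8, blue, green, red), "camera_matrix" (3x3 intrinsics, pixels), "k1" (the pictures are not rectified: a ray, as slopes to the right and down, at radius r is drawn at 1 + k1 r^2 times it, then the intrinsics apply), "eye" and "orientation" of the camera in the world. Camera axes: x right, y up, looking along -z (the intrinsics and any distortion apply to the point x, -y, -z); pixel columns grow to the right and rows downward; lengths in m; the calibration is good to about 2 mm. A picture is of the moment at which its call begins. There is no depth.
- env.close_job(): hands the job in; it is judged then, once.
Trained networks look in a picture, given as the dict that the camera call returned (one of the last four; its "shot" number tells which), for a name from the list of things; names that differ only in an ending like _2 or _b are one class to them, and where a whole thing is asked for, a point or a joint stands for the part that bears it (a point fixed in the world has none). Each returns a list of dicts, best first, with "p" (0 to 1); they miss things now and then, are a little off and sometimes report something else, mostly with a low value. They report only what shows in the picture. A call takes as long as a camera call. They do not tell look-alikes from the thing itself.
- env.look_for(query, picture): "box" ([left, top, right, bottom] in pixels, round what is visible of it).
- env.tip_of(query, picture): "location" ([column, row] in pixels: a listed point, or the origin of a listed thing).
The state is a dict: "time_s": time; "q": joint angles; "qvel": joint speeds; "joint_efforts": joint torques, N m; "position": TCP position; "tool_rot": TCP orientation; "ft_force": force on the tool from outside, world axes, zero at the start; "wrist_torque": the same for the moment, N m; "grip_width": finger opening in m; "gripper_force": force on a finger pad.
Only numpy, scipy, OpenCV 4.12 (cv2) and the standard library are available. Lean on these libraries where they do the work, as an engineer would, in place of code of your own. Each camera call takes 0.05 s, during which the arm holds its last target. There are 200 camera calls.

## Task

Take the brass gear off the blue mat and slide its square bore onto the square end of the shaft standing in the engine case, right down onto the shoulder, and let go of it. Then grip the shaft by the square end that sticks out above the gear, lift it out of the case with the gear on it and hold it up to the tilted inspection camera: shaft in line with the lens, its lower end pointing straight at the lens and 80 mm from the glass. The job finishes with the robot holding it there, still and clear of the case and the camera; do not knock the camera or disturb the other parts on the bench.

Things in the scene. Friction and masses are not known exactly. Their poses are not given: they have to be found in the camera images.
- gear: Brass gear lying flat on the blue mat, 0.18 kg. Toothed disc 59 mm across, 10 mm thick, with a square boss 28 x 28 mm rising 20 mm above it (30 mm overall). A square bore, 16 x 16 mm, goes right through, its sides parallel to the boss's. Origin: centre of the disc's underside; z up along the bore, x and y square to the boss's sides.
- shaft: Steel shaft, 0.28 kg, 135 mm long, upright and loose in a bearing of the case. From the foot up: round journal dia. 16 mm (0 to 35 mm, in the bearing), flange dia. 44 (35 to 43, rests on the case), round dia. 22 (43 to 73; its top is the shoulder), square end 14 x 14 (73 to 129), cone tip (to 135). Origin: centre of the foot; z up along the shaft, x and y square to the square's sides.
- shoulder (a point): Point on the shaft's axis, 73 mm above its foot, at the level of the shoulder where the underside of the gear comes to rest. With the gear seated, 26 mm of the square and the 6 mm tip stick out above the boss. The shaft can turn freely and shift 1 to 2 mm in its bearing.
- engine_case: Half engine case, fixed, 200 x 150 mm (x, y), dark with two aluminium bearing blocks, on a green block 120 x 180 mm; the bearings' tops are 80 mm above the bench. Origin: centre of the green block's underside; the shaft's bearing hole (dia. 20 mm, through) is at x = -48 mm (nearer the robot), the cluster's at x = +48 mm. The shaft's foot starts 45 mm above the bench.
- lens (a point): Centre of the front glass of the inspection camera: white 44 x 54 mm head, black barrel dia. 40 mm, in a grey yoke on a fixed 90 x 100 mm foot. The head has a stiff pivot 60 mm above the bench, 45 mm behind the glass, and looks up at a slant towards the robot's side (14 to 34 degrees from vertical, varies). z axis: viewing direction, out of the glass; y: level, along the pivot.
- focus (a point): Imaginary point 80 mm in front of the glass on the viewing axis, where the foot of the shaft is to be. Same axes as the lens: z is the viewing direction; the shaft's z must end along it (foot nearest the lens). The turn of the shaft about its own axis does not matter.
- camera_stand: Grey foot and yoke of the inspection camera, fixed, 90 x 100 mm, 76 mm high. Origin: centre of its underside; -x is the side to which the camera leans.
- cluster: Bystander: short dark gear cluster, 56 mm across, standing in the other bearing of the case, top 110 mm above the bench. Origin: on its axis, 35 mm below the top of the bearing block.
- piston: Bystander: aluminium piston, dia. 52 mm, 42 mm high, standing on the blue mat. Origin: centre of its underside.
- wrench: Bystander: steel wrench 150 mm long lying on the bench. Origin: centre of its underside, x along its length.
- spray_can: Bystander: red spray can, dia. 54 mm, 160 mm high. Origin: centre of its underside.
- mat: Blue mat, fixed, 200 x 160 x 4 mm, on which the gear and the piston stand. Origin: centre of its underside.
There are look-alikes about, which are no part of the job. Of the things shaped like the camera_stand, the grey one is meant.

How it is judged:
By the outcome, as a careful person would: the job done as asked, in the order asked, and still so for the second after the job is handed in, while the arm keeps its last pose, push and grip.
It also fails if it takes over 64 s, if anything falls off the work surface, if the arm or the gripper's body presses on something with over 40 N, if the wrist force passes 120 N, or if a joint passes its speed limit or range.

## Working session

There is one attempt and no reset: what is moved stays moved. The work goes in short steps, Python scripts to look and compute and a tool call to move; the robot and the scene stay as the last step left them, time stands still between calls to the robot, and variables do not carry over. Pictures are saved under pics/ and viewed, at most 10 in all, crops included, and the job is handed in when it is done.

Besides the shell and the picture viewer there is one more tool, called after "Request:" as name(argument=value, ...) on one line, values as JSON. arm_command: Moves the arm, as the interface text tells. Its arguments: {"type":"object","properties":{"deltas":{"type":"array"},"squeeze":{"type":"number"}},"required":["deltas"]}

```bash
ls; mkdir -p pics
cat > a.py <<'E'
from rig import env
import cv2,numpy as np
s=env.observe();print(s['time_s'],s['position'],np.round(s['tool_rot'],3).tolist(),s['ft_force'],env.pinch_z)
ims=[]
for n in ['scene','top','wrist']:
    p=env.get_image(n);ims.append(p['color'])
    print(n,np.round(p['camera_matrix'],1).tolist(),p['k1'],np.round(p['eye'],4).tolist(),np.round(p['orientation'],4).tolist())
    for q in ['gear','shaft','engine_case','camera_stand','lens','piston','mat','cluster']:
        try: print(q,[(round(d['p'],2),np.round(d['box']).astype(int).tolist()) for d in env.look_for(q,p)][:3],[(round(d['p'],2),np.round(d['location'],1).tolist()) for d in env.tip_of(q,p)][:3])
        except Exception as e: print(q,e)
for n,i in zip('st',ims): cv2.imwrite(f'pics/{n}0.png',cv2.resize(i,(800,600)))
E
python3 a.py
```

```text
pics
0.0 [0.14380743 0.53055908 0.23070247] [[-0.965, 0.262, -0.001], [0.262, 0.965, -0.001], [0.0, -0.001, -1.0]] [-0.56796324  0.36320015  0.41132174] -0.0187
scene [[376.9, 0.0, 257.1], [0.0, 376.9, 186.5], [0.0, 0.0, 1.0]] -0.12259907912040703 [1.1722, -0.2433, 0.9842] [[0.2923, -0.7898, 0.5392], [0.9563, 0.2423, -0.1635], [-0.0015, 0.5635, 0.8261]]
gear [(0.63, [325, 148, 342, 168])] [(0.59, [334.7, 157.5])]
shaft [(0.75, [179, 194, 197, 212]), (0.72, [174, 157, 187, 182]), (0.24, [352, 183, 385, 232])] [(0.75, [184.2, 185.4])]
engine_case [(0.64, [155, 158, 222, 237])] [(0.81, [189.4, 204.2])]
camera_stand [(0.8, [122, 253, 165, 291]), (0.78, [208, 246, 251, 290])] [(0.97, [230.4, 267.1]), (0.92, [287.4, 228.7]), (0.79, [142.7, 275.4])]
lens [(0.88, [215, 245, 245, 272]), (0.72, [129, 258, 153, 279]), (0.7, [273, 202, 301, 233])] [(0.93, [134.7, 261.2]), (0.92, [227.4, 249.0]), (0.77, [283.0, 208.2])]
piston [(0.87, [337, 170, 352, 190]), (0.64, [324, 149, 344, 165]), (0.54, [171, 154, 188, 182])] [(0.87, [346.2, 182.6]), (0.62, [285.4, 229.6])]
mat [(0.87, [315, 142, 378, 194]
[... 638 characters left out ...]
 [288.7, 134.2]), (0.6, [226.6, 157.5]), (0.59, [379.2, 147.7])]
lens [(0.93, [282, 119, 308, 141]), (0.92, [373, 136, 398, 155]), (0.67, [130, 185, 148, 201])] [(0.74, [391.7, 144.0]), (0.69, [231.2, 158.0]), (0.59, [298.0, 127.6])]
piston [(0.78, [127, 184, 149, 201])] [(0.71, [144.4, 194.8])]
mat [(0.65, [89, 175, 158, 256])] []
cluster [(0.81, [314, 186, 338, 208])] [(0.64, [321.4, 200.4])]
wrist [[283.5, 0.0, 252.0], [0.0, 283.5, 189.7], [0.0, 0.0, 1.0]] 0.0024994867006785716 [0.0637, 0.5525, 0.3751] [[0.2609, -0.9139, -0.311], [0.9654, 0.2468, 0.0846], [-0.0005, -0.3223, 0.9466]]
gear [] []
shaft [] []
engine_case [] []
camera_stand [] []
lens [] []
piston [] []
mat [] []
cluster [] []
```

View pics/s0.png

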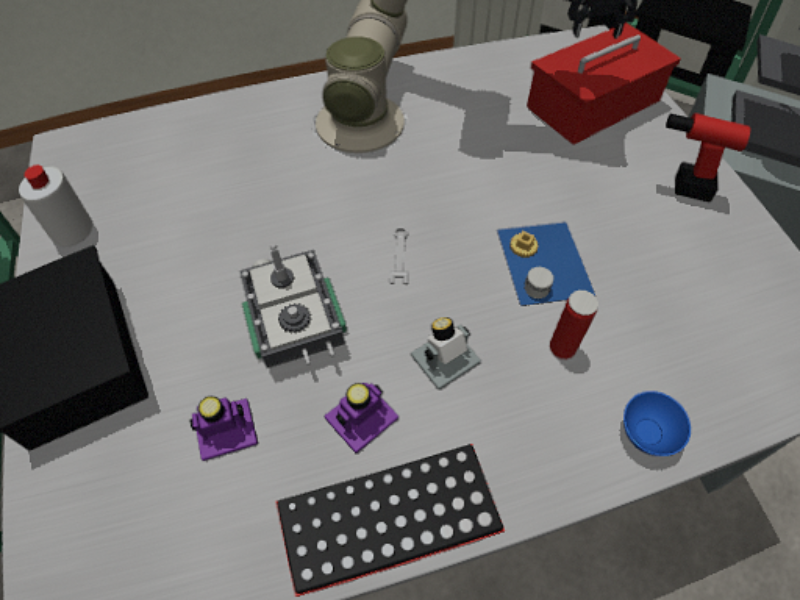

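View pics/t0.png

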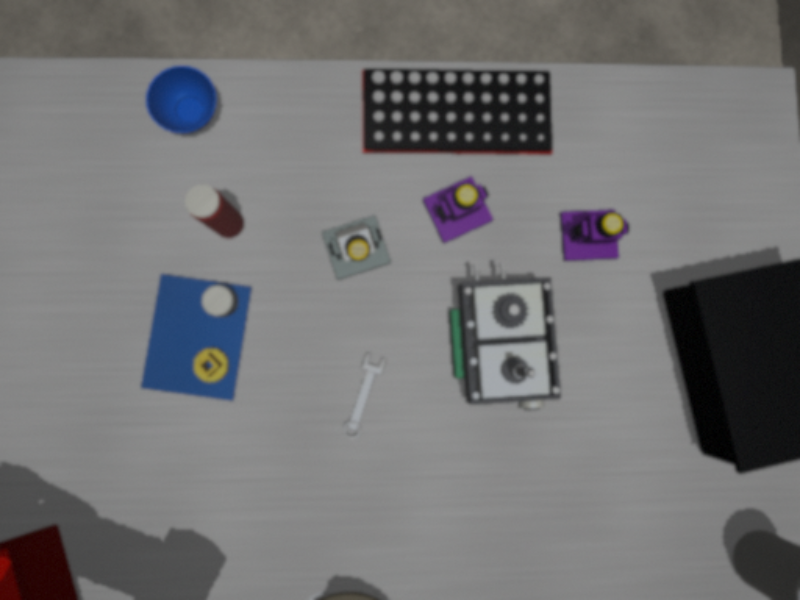

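Scene: the gear candidate is the brass one at scene px (335,157) / top px (135,231), with nothing else similar. The stands are grey at scene (287,228) / top (227,157) and two purple look-alikes at scene (142,275) and (230,267), so I choose the grey one. The shaft is the one at scene (176,170), nearer the robot. The cluster is at scene (188,203).

```bash
cat > h.py <<'E'
from rig import env
import cv2,numpy as np
from scipy.optimize import least_squares
def proj(p,X):
    X=np.atleast_2d(X);c=(X-p['eye'])@np.array(p['orientation'])
    s=np.c_[c[:,0]/-c[:,2],-c[:,1]/-c[:,2]]
    s=s*(1+p['k1']*(s**2).sum(1,keepdims=True));K=np.array(p['camera_matrix'])
    return s@K[:2,:2].T+K[:2,2]
def ray(p,uv):
    K=np.array(p['camera_matrix']);d=(np.array(uv,float)-K[:2,2])/np.diag(K)[:2];s=d.copy()
    for _ in range(20): s=d/(1+p['k1']*(s@s))
    return np.array(p['orientation'])@np.array([s[0],-s[1],-1.])
def onz(p,uv,z):
    r=ray(p,uv);e=np.array(p['eye']);return e+r*(z-e[2])/r[2]
def tri(obs):
    A=0;b=0
    for p,uv in obs:
        r=ray(p,uv);r/=np.linalg.norm(r);M=np.eye(3)-np.outer(r,r);A=A+M;b=b+M@p['eye']
    return np.linalg.solve(A,b)
def tool(): 
    s=env.observe();return np.array(s['position']),np.array(s['tool_rot'])
E
cat > b.py <<'E'
from h import *
S=env.get_image('scene');T=env.get_image('top')
print('gear',onz(S,[334.7,157.5],.004),onz(T,[134.7,231.2],.004))
print('stand',onz(S,[287.4,228.7],0),onz(T,[226.6,157.5],0))
print('lens tri',tri([(S,[283,208.2]),(T,[231.2,158.])]))
print('case',onz(S,[189.4,204.2],0),onz(T,[321.3,215.3],0))
print('shaft tip tri',tri([(S,[176,158.5]),(T,[341,239])]), onz(T,[321.9,236],.045),onz(S,[184.2,185.4],.045))
print('cluster',onz(T,[321.4,200.4],.045),onz(S,[192,208.6],.045))
c=np.hstack([cv2.resize(T['color'][y-30:y+30,x-36:x+36],(400,333),interpolation=cv2.INTER_CUBIC) for x,y in [(135,231),(229,157)]])
cv2.imwrite('pics/c1.png',c)
E
python3 b.py
```

```text
gear [0.49613451 0.23307256 0.004     ] [0.50392031 0.23340175 0.004     ]
stand [ 0.69957516 -0.00709966  0.        ] [ 0.70415196 -0.01390839  0.        ]
lens tri [ 0.68569618 -0.02575325  0.10389768]
case [ 5.31621144e-01 -2.66788157e-01 -1.11022302e-16] [ 0.54197755 -0.27442109  0.        ]
shaft tip tri [ 0.48768535 -0.27332186  0.17610275] [ 0.4873192  -0.26429845  0.045     ] [ 0.49023094 -0.26782979  0.045     ]
cluster [ 0.58086372 -0.26528938  0.045     ] [ 0.57795253 -0.26137551  0.045     ]
```

View pics/c1.png

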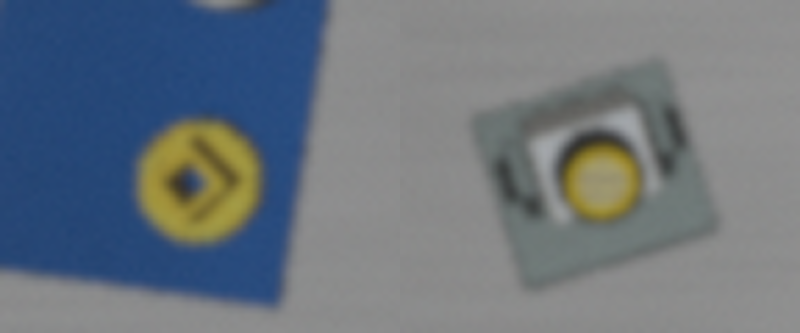

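The crop confirms the choice: a brass gear with a square boss turned about 45°, and a grey stand with a white head. I'll move over the gear now.

Request:
arm_command(deltas=[{"dx":-0.02,"dy":-0.01,"dz":0.003,"fingers":0.06},{"dx":-0.037,"dy":-0.017,"dz":0.006},{"dx":-0.037,"dy":-0.017,"dz":0.006},{"dx":-0.037,"dy":-0.017,"dz":0.006},{"dx":-0.037,"dy":-0.017,"dz":0.006},{"dx":-0.037,"dy":-0.017,"dz":0.006},{"dx":-0.037,"dy":-0.017,"dz":0.006},{"dx":-0.037,"dy":-0.017,"dz":0.006},{"dx":-0.037,"dy":-0.017,"dz":0.006},{"dx":-0.037,"dy":-0.017,"dz":0.006},{"dx":-0.037,"dy":-0.017,"dz":0.006},{"dx":-0.031,"dy":-0.013,"dz":0.006}])

```text
invalid input
```

Request:
arm_command(deltas=[{"rz":0.13},{"rz":0.13},{"rz":0.13},{"rz":0.13},{},{}])

```text
invalid input
```

```bash
cat > c.py <<'E'
from h import *
import sys
W=env.get_image('wrist');np.save('W.npy',W,allow_pickle=True)
print(tool())
for q in sys.argv[2:]:
    print(q,[(round(d['p'],2),np.round(d['location'],1).tolist()) for d in env.tip_of(q,W)][:2])
cv2.imwrite('pics/%s.png'%sys.argv[1],cv2.resize(W['color'],(800,600),interpolation=cv2.INTER_CUBIC))
E
python3 c.py w1 gear
```

```text
(array([0.14394993, 0.53082629, 0.23134497]), array([[-9.65140287e-01,  2.61733115e-01,  4.76615373e-05],
       [ 2.61733118e-01,  9.65140286e-01,  6.01231214e-05],
       [-3.02638579e-05,  7.05018494e-05, -9.99999997e-01]]))
gear []
```

View pics/w1.png

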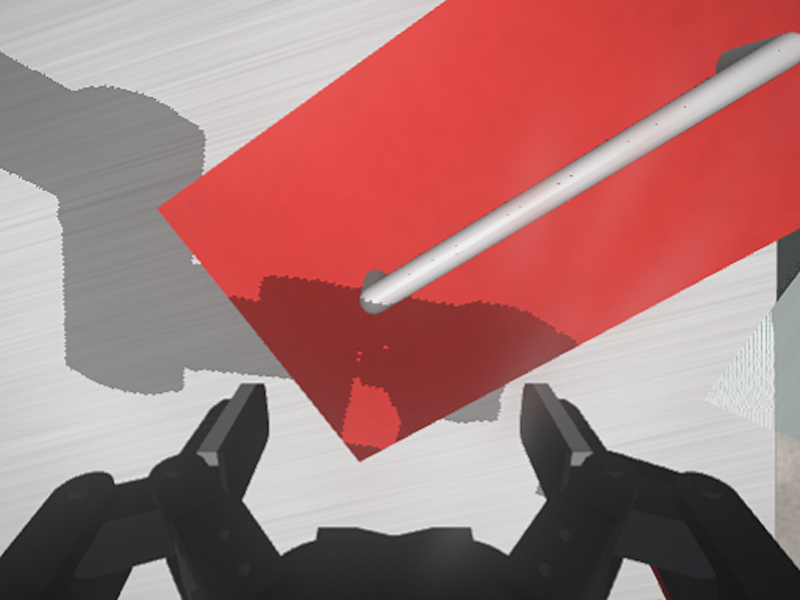

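The picture shows only the red toolbox under the gripper, because the move call was refused. Rows probably need every key, and I'll rise a little first.

Request:
arm_command(deltas=[{"rx":0,"ry":0,"rz":0,"dx":-0.02,"dy":-0.01,"dz":0,"fingers":0.06},{"rx":0,"ry":0,"rz":0,"dx":-0.037,"dy":-0.017,"dz":0,"fingers":0.06},{"rx":0,"ry":0,"rz":0,"dx":-0.037,"dy":-0.017,"dz":0,"fingers":0.06},{"rx":0,"ry":0,"rz":0,"dx":-0.037,"dy":-0.017,"dz":0,"fingers":0.06},{"rx":0,"ry":0,"rz":0,"dx":-0.037,"dy":-0.017,"dz":0.01,"fingers":0.06},{"rx":0,"ry":0,"rz":0,"dx":-0.037,"dy":-0.017,"dz":0.01,"fingers":0.06},{"rx":0,"ry":0,"rz":0,"dx":-0.037,"dy":-0.017,"dz":0.01,"fingers":0.06},{"rx":0,"ry":0,"rz":0,"dx":-0.037,"dy":-0.017,"dz":0.01,"fingers":0.06},{"rx":0,"ry":0,"rz":0,"dx":-0.037,"dy":-0.017,"dz":0.01,"fingers":0.06},{"rx":0,"ry":0,"rz":0,"dx":-0.037,"dy":-0.017,"dz":0.01,"fingers":0.06},{"rx":0,"ry":0,"rz":0,"dx":-0.037,"dy":-0.017,"dz":0.01,"fingers":0.06},{"rx":0,"ry":0,"rz":0,"dx":-0.031,"dy":-0.013,"dz":0,"fingers":0.06}])

```text
time_s: 3.95
position: [0.5007, 0.2326, 0.16]
tool_rot: [[-0.965, 0.263, -0.002], [0.263, 0.965, -0.001], [0.002, -0.001, -1.0]]
ft_force: [0.3, 0.7, 0.5]
grip_width: 0.0598
gripper_force: 0.0
```

Request:
arm_command(deltas=[{"rx":0,"ry":0,"rz":0.13,"dx":0,"dy":0,"dz":0,"fingers":0.06},{"rx":0,"ry":0,"rz":0.13,"dx":0,"dy":0,"dz":0,"fingers":0.06},{"rx":0,"ry":0,"rz":0.13,"dx":0,"dy":0,"dz":0,"fingers":0.06},{"rx":0,"ry":0,"rz":0.13,"dx":0,"dy":0,"dz":0,"fingers":0.06},{"rx":0,"ry":0,"rz":0,"dx":0,"dy":0,"dz":0,"fingers":0.06},{"rx":0,"ry":0,"rz":0,"dx":0,"dy":0,"dz":0,"fingers":0.06}])

```text
time_s: 4.55
position: [0.4998, 0.2344, 0.1613]
tool_rot: [[-0.71, 0.704, 0.0], [0.704, 0.71, 0.0], [-0.0, 0.0, -1.0]]
ft_force: [0.8, 0.4, -0.6]
grip_width: 0.0598
gripper_force: 0.0
```

```bash
python3 c.py w2 gear
```

```text
(array([0.49975631, 0.23436447, 0.16133007]), array([[-7.09739542e-01,  7.04464182e-01,  9.48345149e-06],
       [ 7.04464181e-01,  7.09739542e-01, -1.63326169e-05],
       [-1.82365241e-05, -4.91115213e-06, -1.00000000e+00]]))
gear [(0.9, [247.9, 174.4])]
```

View pics/w2.png

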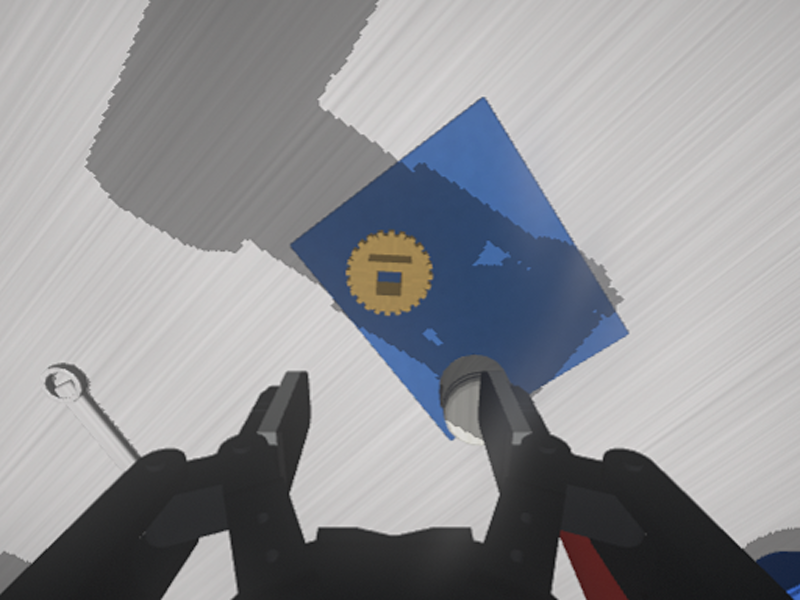

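The gear is seen at wrist px (248,178) with the bore opening at about (248.6,181.4), and its boss is square with the gripper. The piston is at px (300,255).

```bash
cat > d.py <<'E'
from h import *
W=np.load('W.npy',allow_pickle=True).item();P,R=tool()
g=W['color'];m=(g[:,:,2].astype(int)>g[:,:,0]+40)&(g[:,:,1].astype(int)>g[:,:,0]+20)
n,l,st,ce=cv2.connectedComponentsWithStats(m.astype(np.uint8));i=1+np.argmax(st[1:,4]);print(st[i],ce[i])
x,y,w,h=st[i][:4]
for uv,z in [([248.6,181.4],.034),([247.9,174.4],.004),([x+w/2-.5,y+h/2-.5],.014)]:
    X=onz(W,uv,z);print(X,'tool',R.T@(X-P))
# boss edge angle: dark band
s=g[y:y+h,x:x+w].copy();v=s[:,:,2].astype(int);k=(v<140);k[:5]=0;k[-22:]=0
ys,xs=np.nonzero(k[:24]);print(len(xs),np.degrees(np.arctan(np.polyfit(xs,ys,1)[0])))
E
python3 d.py
```

```text
[ 222  148   55   54 1880] [248.81010638 173.92340426]
[0.49769852 0.23143556 0.034     ] tool [-0.00063509 -0.0035353   0.12732913]
[0.49774311 0.22979488 0.004     ] tool [-0.00182356 -0.00466773  0.15732912]
[0.49675373 0.23264296 0.014     ] tool [ 0.00088583 -0.0033447   0.14732916]
369 0.3657520900531164
```

Request:
arm_command(deltas=[{"rx":0,"ry":0,"rz":0,"dx":-0.0005,"dy":-0.0036,"dz":0.02,"fingers":0.06},{"rx":0,"ry":0,"rz":0,"dx":0,"dy":0,"dz":0.035,"fingers":0.06},{"rx":0,"ry":0,"rz":0,"dx":0,"dy":0,"dz":0.035,"fingers":0.06},{"rx":0,"ry":0,"rz":0,"dx":0,"dy":0,"dz":0.025,"fingers":0.06},{"rx":0,"ry":0,"rz":0,"dx":0,"dy":0,"dz":0.019,"fingers":0.06},{"rx":0,"ry":0,"rz":0,"dx":0,"dy":0,"dz":0.01,"fingers":0.06},{"rx":0,"ry":0,"rz":0,"dx":0,"dy":0,"dz":0,"fingers":0.06},{"rx":0,"ry":0,"rz":0,"dx":0,"dy":0,"dz":0,"fingers":0.06}])

```text
time_s: 5.45
position: [0.498, 0.2316, 0.0181]
tool_rot: [[-0.708, 0.706, 0.001], [0.706, 0.708, 0.0], [-0.001, 0.001, -1.0]]
ft_force: [-0.5, 0.2, 0.2]
grip_width: 0.0604
gripper_force: 0.0
```

Request:
arm_command(deltas=[{"rx":0,"ry":0,"rz":0,"dx":0,"dy":0,"dz":0,"fingers":0.02},{"rx":0,"ry":0,"rz":0,"dx":0,"dy":0,"dz":0,"fingers":0.02},{"rx":0,"ry":0,"rz":0,"dx":0,"dy":0,"dz":0,"fingers":0.02},{"rx":0,"ry":0,"rz":0,"dx":0,"dy":0,"dz":0,"fingers":0.02},{"rx":0,"ry":0,"rz":0,"dx":0,"dy":0,"dz":0,"fingers":0.02},{"rx":0,"ry":0,"rz":0,"dx":0,"dy":0,"dz":0,"fingers":0.02}], squeeze=50)

```text
time_s: 6.05
position: [0.498, 0.2316, 0.0184]
tool_rot: [[-0.708, 0.707, 0.002], [0.707, 0.708, 0.0], [-0.001, 0.001, -1.0]]
ft_force: [-1.2, -0.5, 5.9]
grip_width: 0.0269
gripper_force: 48.9
```

Request:
arm_command(deltas=[{"rx":0,"ry":0,"rz":0,"dx":0,"dy":0,"dz":-0.01,"fingers":0.02},{"rx":0,"ry":0,"rz":0,"dx":0,"dy":0,"dz":-0.03,"fingers":0.02},{"rx":0,"ry":0,"rz":0,"dx":0,"dy":0,"dz":-0.04,"fingers":0.02},{"rx":0,"ry":0,"rz":0,"dx":0,"dy":0,"dz":-0.045,"fingers":0.02},{"rx":0,"ry":0,"rz":0,"dx":0,"dy":0,"dz":-0.045,"fingers":0.02},{"rx":0,"ry":0,"rz":0,"dx":0,"dy":0,"dz":-0.04,"fingers":0.02},{"rx":0,"ry":0,"rz":0,"dx":0,"dy":0,"dz":-0.032,"fingers":0.02}])

```text
time_s: 6.75
position: [0.4972, 0.2315, 0.2628]
tool_rot: [[-0.708, 0.707, 0.003], [0.707, 0.708, 0.001], [-0.002, 0.002, -1.0]]
ft_force: [0.8, 0.8, -2.0]
grip_width: 0.027
gripper_force: 49.0
```

Request:
arm_command(deltas=[{"rx":0,"ry":0,"rz":0,"dx":-0.017,"dy":-0.0125,"dz":0,"fingers":0.02},{"rx":0,"ry":0,"rz":0,"dx":-0.036,"dy":-0.033,"dz":0,"fingers":0.02},{"rx":0,"ry":0,"rz":0,"dx":-0.036,"dy":-0.033,"dz":0,"fingers":0.02},{"rx":0,"ry":0,"rz":0,"dx":-0.036,"dy":-0.033,"dz":0,"fingers":0.02},{"rx":0,"ry":0,"rz":0,"dx":-0.036,"dy":-0.033,"dz":0,"fingers":0.02},{"rx":0,"ry":0,"rz":0,"dx":-0.036,"dy":-0.033,"dz":0,"fingers":0.02},{"rx":0,"ry":0,"rz":0,"dx":-0.036,"dy":-0.033,"dz":0,"fingers":0.02},{"rx":0,"ry":0,"rz":0,"dx":-0.036,"dy":-0.033,"dz":0,"fingers":0.02},{"rx":0,"ry":0,"rz":0,"dx":-0.036,"dy":-0.033,"dz":0,"fingers":0.02},{"rx":0,"ry":0,"rz":0,"dx":-0.036,"dy":-0.033,"dz":0,"fingers":0.02},{"rx":0,"ry":0,"rz":0,"dx":-0.036,"dy":-0.033,"dz":0,"fingers":0.02},{"rx":0,"ry":0,"rz":0,"dx":-0.02,"dy":-0.02,"dz":0,"fingers":0.02}])

```text
time_s: 7.95
position: [0.5215, -0.3088, 0.2595]
tool_rot: [[-0.706, 0.708, -0.0], [0.708, 0.706, -0.0], [-0.0, -0.0, -1.0]]
ft_force: [0.2, 0.3, -1.7]
grip_width: 0.0272
gripper_force: 49.0
```

Request:
arm_command(deltas=[{"rx":0,"ry":0,"rz":0,"dx":0,"dy":0,"dz":0,"fingers":0.02},{"rx":0,"ry":0,"rz":0,"dx":0,"dy":0,"dz":0,"fingers":0.02}])

```text
time_s: 8.15
position: [0.5219, -0.3055, 0.2595]
tool_rot: [[-0.707, 0.707, -0.0], [0.707, 0.707, 0.001], [0.001, 0.0, -1.0]]
ft_force: [1.2, 0.6, -1.9]
grip_width: 0.0269
gripper_force: 49.0
```

```bash
python3 c.py w3 shaft shoulder gear engine_case
```

```text
(array([ 0.52212358, -0.30480794,  0.25972012]), array([[-7.07754311e-01,  7.06458658e-01,  2.64196992e-05],
       [ 7.06458630e-01,  7.07754272e-01,  3.06891841e-04],
       [ 1.98107743e-04,  2.35868448e-04, -9.99999953e-01]]))
shaft [(0.57, [250.3, 123.4])]
shoulder [(0.79, [251.7, 132.7])]
gear [(0.72, [251.2, 233.0])]
engine_case [(0.71, [275.2, 143.0])]
```

View pics/w3.png

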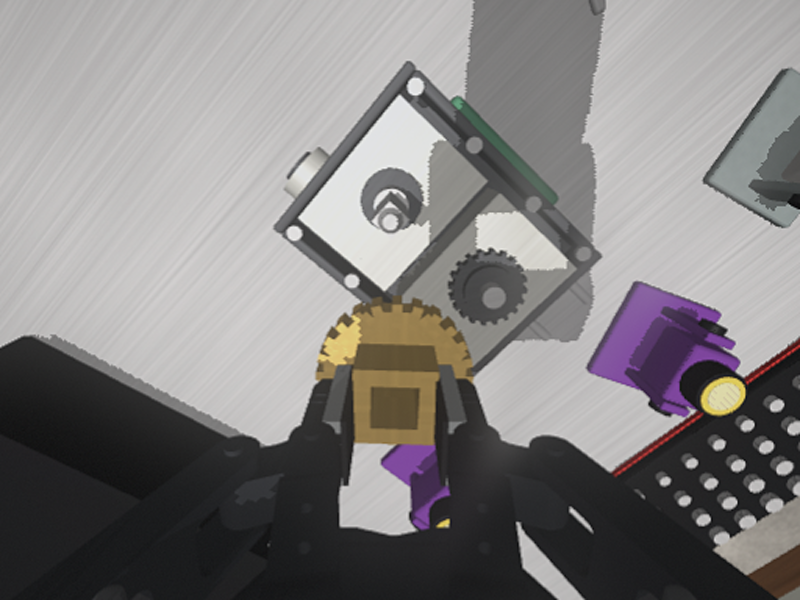

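The gear is held with its bore at px (253,261). The shaft tip is at px (250,140), its square looks turned about 45° to the tool, and the case is at (275,143). A close crop will give the square's yaw.

```bash
cat > e.py <<'E'
from h import *
W=np.load('W.npy',allow_pickle=True).item();g=W['color']
a=cv2.resize(g[105:165,215:285],(700,600),interpolation=cv2.INTER_CUBIC)
cv2.imwrite('pics/c3.png',a)
P,R=tool()
# bore opening centre on boss top: tool-frame height of boss top = TCP+.0156 back
n=np.array(W['camera_matrix'])
for uv in [[252.8,261.1],[237,248],[268,248],[269,274],[236,274]]:
    X=onz(W,uv,P[2]+.0156);print(R.T@(X-P))
E
python3 e.py
```

```text
[-0.00025    -0.00074157 -0.01559997]
[ 0.00751339 -0.00883631 -0.01560338]
[ 0.00749561  0.00705219 -0.01560212]
[-0.0081579   0.00784464 -0.01559648]
[-0.00813919 -0.00965352 -0.01559786]
```

View pics/c3.png

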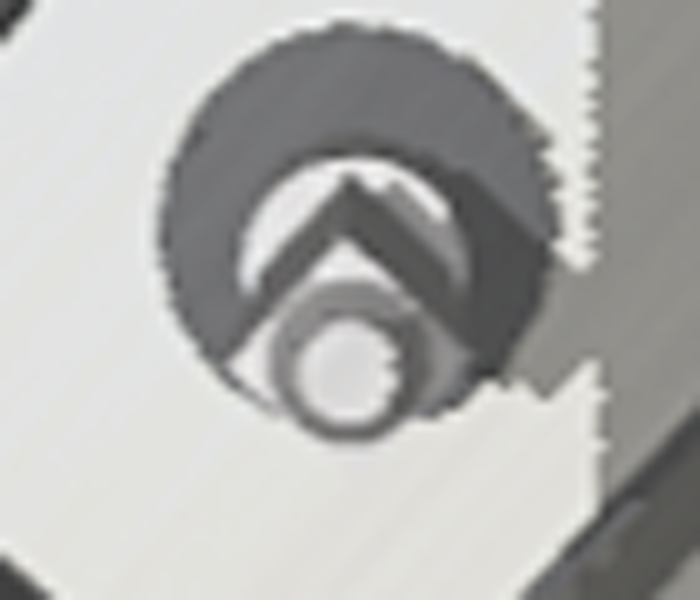

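The crop shows the square end's corners at crop (345,235), (225,365) and (475,365). That is about 45° to the tool, so I turn 45°. The tip is at wrist px (249.5,142).

```bash
cat > f.py <<'E'
from h import *
W=np.load('W.npy',allow_pickle=True).item();P,R=tool()
for uv,z in [([249.5,142],.180),([249.5,141],.174),([250.5,126.7],.088),([251.7,132.7],.118)]:
    print(onz(W,uv,z))
print('square edge dirs')
o=lambda c:onz(W,[215+c[0]/10-.5,105+c[1]/10-.5],.174)
A,L,Rt=o([345,235]),o([225,365]),o([475,365]);c=R.T@P*0
for d in (L-A,Rt-A): print(np.linalg.norm(d),np.degrees(np.arctan2(d[1],d[0])))
print((L+Rt)/2)
E
python3 f.py
```

```text
[ 0.48744978 -0.27401202  0.18      ]
[ 0.48753195 -0.27416891  0.174     ]
[ 0.48642763 -0.27257722  0.088     ]
[ 0.48920319 -0.27343872  0.118     ]
square edge dirs
0.014179287168270672 -88.25675476554485
0.014693114991731189 0.42459905292715516
[ 0.48753198 -0.27416915  0.174     ]
```

Request:
arm_command(deltas=[{"rx":0,"ry":0,"rz":0.128,"dx":0,"dy":0,"dz":0,"fingers":0.02},{"rx":0,"ry":0,"rz":0.128,"dx":0,"dy":0,"dz":0,"fingers":0.02},{"rx":0,"ry":0,"rz":0.128,"dx":0,"dy":0,"dz":0,"fingers":0.02},{"rx":0,"ry":0,"rz":0.128,"dx":0,"dy":0,"dz":0,"fingers":0.02},{"rx":0,"ry":0,"rz":0.128,"dx":0,"dy":0,"dz":0,"fingers":0.02},{"rx":0,"ry":0,"rz":0.128,"dx":0,"dy":0,"dz":0,"fingers":0.02},{"rx":0,"ry":0,"rz":0,"dx":-0.007,"dy":-0.017,"dz":0.025,"fingers":0.02},{"rx":0,"ry":0,"rz":0,"dx":-0.007,"dy":-0.017,"dz":0.025,"fingers":0.02},{"rx":0,"ry":0,"rz":0,"dx":0,"dy":0,"dz":0.003,"fingers":0.02},{"rx":0,"ry":0,"rz":0,"dx":0,"dy":0,"dz":0,"fingers":0.02},{"rx":0,"ry":0,"rz":0,"dx":0,"dy":0,"dz":0,"fingers":0.02}])

```text
time_s: 9.5
position: [0.4896, -0.3201, 0.2077]
tool_rot: [[-0.019, 1.0, 0.002], [1.0, 0.019, -0.002], [-0.002, 0.002, -1.0]]
ft_force: [-0.4, -0.0, -1.9]
grip_width: 0.0267
gripper_force: 49.0
```

```bash
cat >> c.py <<'E'
g=W['color']
a=cv2.resize(g[60:160,190:310],(480,400),interpolation=cv2.INTER_CUBIC);b=cv2.resize(g[200:300,210:290],(320,400),interpolation=cv2.INTER_CUBIC)
cv2.imwrite('pics/%sc.png'%sys.argv[1],np.hstack([a,b]))
E
python3 c.py w4 shaft shoulder gear lens
```

```text
(array([ 0.48957776, -0.32008557,  0.20769951]), array([[-0.01894585,  0.99981854,  0.00198575],
       [ 0.99981893,  0.01894931, -0.00173935],
       [-0.00177667,  0.00195244, -0.99999652]]))
shaft [(0.83, [248.8, 129.4])]
shoulder [(0.79, [249.4, 141.4])]
gear [(0.59, [249.7, 235.7])]
lens [(0.95, [470.5, 293.5])]
```

View pics/w4c.png

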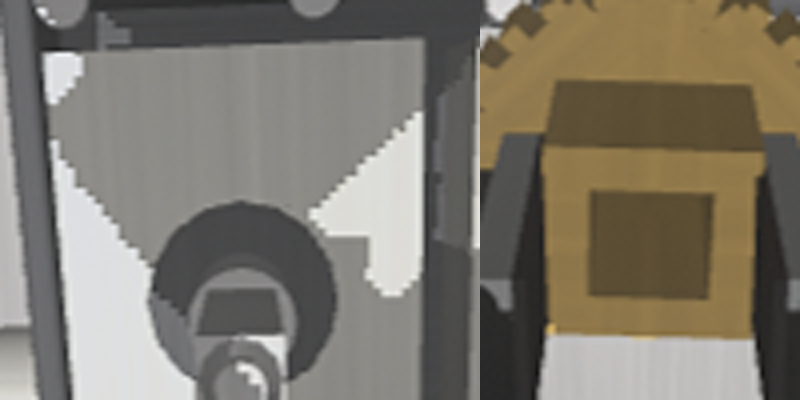

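The shaft's square face edge is at wrist px (238–262,144), parallel to the boss within about 2°, and the bore is at (252.4,261).

```bash
cat > f.py <<'E'
from h import *
W=np.load('W.npy',allow_pickle=True).item();P,R=tool()
for n,uv,z in [('edge',[250,143.9],.174),('tip',[249.9,154.1],.180),('flange',[250.5,131.8],.088),('shoulder',[249.4,141.4],.118),('foot',[248.8,129.4],.045),('bore',[252.4,260.9],P[2]+.0156)]:
    X=onz(W,uv,z);print(n,X,R.T@(X-P))
g=W['color'][130:185,225:275];g=cv2.cvtColor(g,cv2.COLOR_BGR2GRAY)
c=cv2.HoughCircles(cv2.resize(g,None,fx=6,fy=6,interpolation=cv2.INTER_CUBIC),cv2.HOUGH_GRADIENT,1,60,param1=120,param2=20,minRadius=20,maxRadius=90)
for k in c[0][:4]: print([225+k[0]/6-.4,130+k[1]/6-.4,k[2]/6])
E
python3 f.py
```

```text
edge [ 0.48737025 -0.26734845  0.174     ] [ 0.05277476 -0.00066788  0.03284437]
tip [ 0.48743124 -0.27257629  0.18      ] [ 0.04754242 -0.0006988   0.02684807]
flange [ 0.48744307 -0.27102387  0.088     ] [ 0.04915976 -0.00073035  0.11884694]
shoulder [ 0.48671566 -0.27494113  0.118     ] [ 0.04523528 -0.00150651  0.08884911]
foot [ 0.48553479 -0.2741213   0.045     ] [ 0.04612869 -0.00272922  0.16184756]
bore [ 0.48981319 -0.32062371  0.2224824 ] [-0.00057101  0.00082823 -0.01559895]
[np.float32(250.01668), np.float32(156.51668), np.float32(6.2333336)]
```

Request:
arm_command(deltas=[{"rx":0,"ry":0,"rz":-0.03,"dx":0.0165,"dy":-0.0012,"dz":0,"fingers":0.02},{"rx":0,"ry":0,"rz":0,"dx":0.02,"dy":0,"dz":0,"fingers":0.02},{"rx":0,"ry":0,"rz":0,"dx":0.01,"dy":0,"dz":0,"fingers":0.02},{"rx":0,"ry":0,"rz":0,"dx":0,"dy":0,"dz":0.01,"fingers":0.02},{"rx":0,"ry":0,"rz":0,"dx":0,"dy":0,"dz":0.006,"fingers":0.02},{"rx":0,"ry":0,"rz":0,"dx":0,"dy":0,"dz":0.003,"fingers":0.02},{"rx":0,"ry":0,"rz":0,"dx":0,"dy":0,"dz":0.002,"fingers":0.02},{"rx":0,"ry":0,"rz":0,"dx":0,"dy":0,"dz":0.001,"fingers":0.02}])

```text
time_s: 10.55
position: [0.4855, -0.2742, 0.1837]
tool_rot: [[-0.047, 0.999, -0.0], [0.999, 0.047, 0.0], [0.0, -0.0, -1.0]]
ft_force: [1.1, -0.2, -1.0]
grip_width: 0.0266
gripper_force: 49.2
```

Request:
arm_command(deltas=[{"rx":0,"ry":0,"rz":0,"dx":0,"dy":0,"dz":0.002,"fingers":0.02},{"rx":0,"ry":0,"rz":0,"dx":0,"dy":0,"dz":0.002,"fingers":0.02},{"rx":0,"ry":0,"rz":0,"dx":0,"dy":0,"dz":0,"fingers":0.02}])

```text
time_s: 10.85
position: [0.4855, -0.2737, 0.1799]
tool_rot: [[-0.048, 0.999, -0.001], [0.999, 0.048, 0.0], [0.001, -0.001, -1.0]]
ft_force: [0.7, 0.2, -2.5]
grip_width: 0.0267
gripper_force: 49.1
```

```bash
cat > o.py <<'E'
from h import *
L=[];F=[];G=[]
for i in range(6):
    env.get_image('wrist');s=env.observe();L.append(s['position']);F.append(s['ft_force']);G.append(s['wrist_torque'])
print(np.round(L,4).tolist(),np.mean(L,0),np.mean(F,0),np.mean(G,0))
E
python3 o.py
```

```text
[[0.4855, -0.2737, 0.18], [0.4855, -0.2737, 0.1801], [0.4856, -0.2737, 0.1802], [0.4856, -0.2737, 0.1803], [0.4856, -0.2737, 0.1803], [0.4856, -0.2737, 0.1803]] [ 0.4855471  -0.27372045  0.1802369 ] [ 0.7909994   0.30514505 -2.06677544] [-0.01733458 -0.08937242 -0.02046786]
```

Request:
arm_command(deltas=[{"rx":0,"ry":0,"rz":0,"dx":0,"dy":0.0012,"dz":0,"fingers":0.02},{"rx":0,"ry":0,"rz":0,"dx":0,"dy":0,"dz":0.005,"fingers":0.02},{"rx":0,"ry":0,"rz":0,"dx":0,"dy":0,"dz":0.005,"fingers":0.02},{"rx":0,"ry":0,"rz":0,"dx":0,"dy":0,"dz":0,"fingers":0.02}])

```text
time_s: 11.55
position: [0.4865, -0.2735, 0.1694]
tool_rot: [[-0.048, 0.999, -0.001], [0.999, 0.048, 0.001], [0.001, -0.001, -1.0]]
ft_force: [-0.1, -0.3, -1.2]
grip_width: 0.027
gripper_force: 49.2
```

```bash
python3 o.py
cat > p.py <<'E'
from h import *
S=env.get_image('scene');W=env.get_image('wrist')
a=cv2.resize(S['color'][140:250,140:240],(545,600),interpolation=cv2.INTER_CUBIC)
b=cv2.resize(W['color'][190:290,215:290],(250,333),interpolation=cv2.INTER_CUBIC)
o=np.zeros((600,800,3),np.uint8);o[:,:545]=a;o[:333,545:795]=b;cv2.imwrite('pics/p1.png',o)
E
python3 p.py
```

```text
[[0.4866, -0.2736, 0.1698], [0.4867, -0.2737, 0.1701], [0.4868, -0.2737, 0.1703], [0.4868, -0.2737, 0.1704], [0.4868, -0.2737, 0.1705], [0.4868, -0.2737, 0.1705]] [ 0.48675684 -0.27367628  0.17024712] [ 0.11732807  0.01681484 -1.48352514] [-0.02525392 -0.01197192  0.01129095]
```

View pics/p1.png

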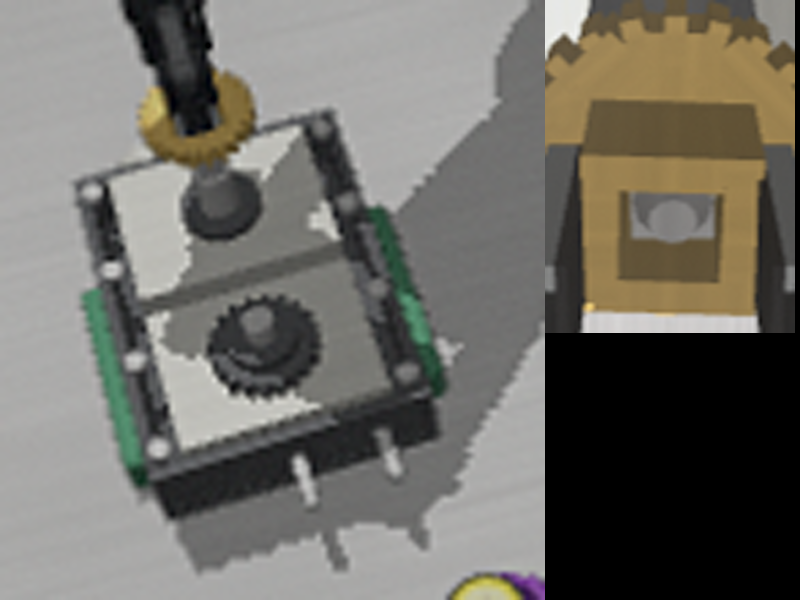

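The shaft tip is visible inside the bore at crop (672,220) and well centred, so I continue down.

Request:
arm_command(deltas=[{"rx":0,"ry":0,"rz":0,"dx":0,"dy":0,"dz":0.006,"fingers":0.02},{"rx":0,"ry":0,"rz":0,"dx":0,"dy":0,"dz":0.008,"fingers":0.02},{"rx":0,"ry":0,"rz":0,"dx":0,"dy":0,"dz":0.008,"fingers":0.02},{"rx":0,"ry":0,"rz":0,"dx":0,"dy":0,"dz":0.008,"fingers":0.02},{"rx":0,"ry":0,"rz":0,"dx":0,"dy":0,"dz":0.004,"fingers":0.02},{"rx":0,"ry":0,"rz":0,"dx":0,"dy":0,"dz":0.002,"fingers":0.02},{"rx":0,"ry":0,"rz":0,"dx":0,"dy":0,"dz":0.001,"fingers":0.02},{"rx":0,"ry":0,"rz":0,"dx":0,"dy":0,"dz":0,"fingers":0.02}])

```text
time_s: 12.75
position: [0.4868, -0.2737, 0.1333]
tool_rot: [[-0.048, 0.999, 0.0], [0.999, 0.048, 0.0], [0.0, 0.0, -1.0]]
ft_force: [-0.5, -0.1, -1.6]
grip_width: 0.0268
gripper_force: 49.2
```

Request:
arm_command(deltas=[{"rx":0,"ry":0,"rz":0,"dx":0,"dy":0,"dz":0.001,"fingers":0.02},{"rx":0,"ry":0,"rz":0,"dx":0,"dy":0,"dz":0,"fingers":0.02}])

```text
time_s: 12.95
position: [0.4869, -0.2737, 0.1325]
tool_rot: [[-0.048, 0.999, 0.0], [0.999, 0.048, -0.0], [-0.0, 0.0, -1.0]]
ft_force: [1.0, 0.3, -0.3]
grip_width: 0.0268
gripper_force: 49.2
```

Request:
arm_command(deltas=[{"rx":0,"ry":0,"rz":0,"dx":0,"dy":0,"dz":0.0007,"fingers":0.02},{"rx":0,"ry":0,"rz":0,"dx":0,"dy":0,"dz":0.0007,"fingers":0.02},{"rx":0,"ry":0,"rz":0,"dx":0,"dy":0,"dz":0,"fingers":0.02}])

```text
time_s: 13.25
position: [0.487, -0.2738, 0.1324]
tool_rot: [[-0.048, 0.999, 0.001], [0.999, 0.048, -0.001], [-0.001, 0.001, -1.0]]
ft_force: [-2.0, 2.1, 9.9]
grip_width: 0.027
gripper_force: 50.4
```

The gear is seated: contact came at the predicted height. I release it, rise to the square end and grip.

Request:
arm_command(deltas=[{"rx":0,"ry":0,"rz":0,"dx":0,"dy":0,"dz":-0.001,"fingers":0.05},{"rx":0,"ry":0,"rz":0,"dx":0,"dy":0,"dz":0,"fingers":0.05},{"rx":0,"ry":0,"rz":0,"dx":0,"dy":0,"dz":0,"fingers":0.05},{"rx":0,"ry":0,"rz":0,"dx":0,"dy":0,"dz":0,"fingers":0.05},{"rx":0,"ry":0,"rz":0,"dx":0,"dy":0,"dz":-0.008,"fingers":0.05},{"rx":0,"ry":0,"rz":0,"dx":0,"dy":0,"dz":-0.011,"fingers":0.05},{"rx":0,"ry":0,"rz":0,"dx":0,"dy":0,"dz":0,"fingers":0.05},{"rx":0,"ry":0,"rz":0,"dx":0,"dy":0,"dz":0,"fingers":0.05}])

```text
time_s: 14.05
position: [0.4869, -0.2738, 0.1514]
tool_rot: [[-0.048, 0.999, 0.001], [0.999, 0.048, -0.001], [-0.001, 0.001, -1.0]]
ft_force: [-0.6, 1.5, -1.0]
grip_width: 0.0503
gripper_force: 0.0
```

```bash
python3 c.py w5 gear shoulder
cat > p.py <<'E'
from h import *
S=env.get_image('scene');W=env.get_image('wrist')
a=cv2.resize(S['color'][140:250,140:240],(545,600),interpolation=cv2.INTER_CUBIC)
b=cv2.resize(W['color'][180:300,215:290],(250,400),interpolation=cv2.INTER_CUBIC)
o=np.zeros((600,800,3),np.uint8);o[:,:545]=a;o[:400,545:795]=b;cv2.imwrite('pics/p2.png',o)
E
python3 p.py
```

```text
(array([ 0.48676705, -0.27366061,  0.15103792]), array([[-4.79943640e-02,  9.98847590e-01,  1.79178809e-04],
       [ 9.98847592e-01,  4.79943926e-02, -1.59336073e-04],
       [-1.67752031e-04,  1.71325089e-04, -9.99999971e-01]]))
gear [(0.76, [250.8, 220.5])]
shoulder [(0.77, [251.1, 224.8])]
```

View pics/p2.png

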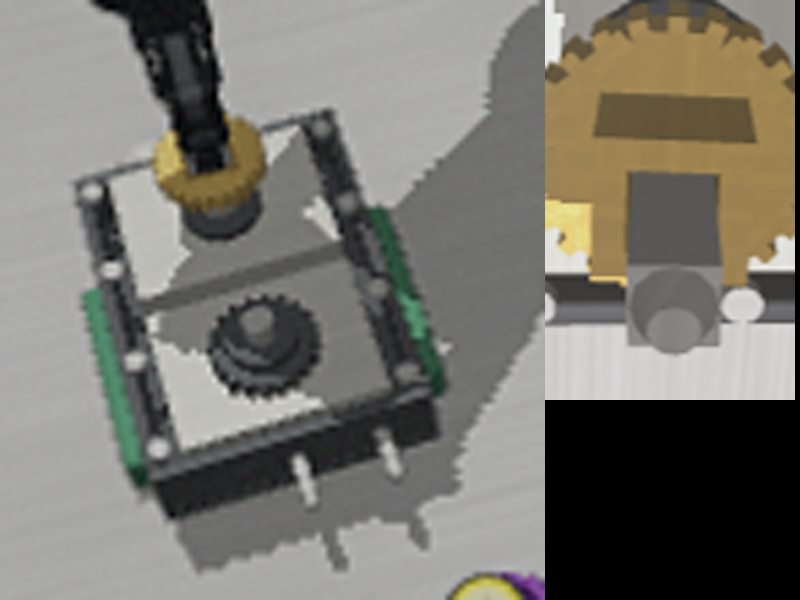

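Gear is down on the shoulder with the square end standing up at crop (673,305), parallel to the pads. Gripping it firmly.

Request:
arm_command(deltas=[{"rx":0,"ry":0,"rz":0,"dx":0,"dy":0,"dz":0,"fingers":0.005},{"rx":0,"ry":0,"rz":0,"dx":0,"dy":0,"dz":0,"fingers":0.005},{"rx":0,"ry":0,"rz":0,"dx":0,"dy":0,"dz":0,"fingers":0.005},{"rx":0,"ry":0,"rz":0,"dx":0,"dy":0,"dz":0,"fingers":0.005},{"rx":0,"ry":0,"rz":0,"dx":0,"dy":0,"dz":0,"fingers":0.005},{"rx":0,"ry":0,"rz":0,"dx":0,"dy":0,"dz":0,"fingers":0.005},{"rx":0,"ry":0,"rz":0,"dx":0,"dy":0,"dz":0,"fingers":0.005}], squeeze=100)

```text
time_s: 15.0
position: [0.487, -0.2738, 0.1511]
tool_rot: [[-0.048, 0.999, 0.001], [0.999, 0.048, -0.0], [-0.0, 0.001, -1.0]]
ft_force: [2.2, 0.1, 1.2]
grip_width: 0.0116
gripper_force: 98.1
```

```bash
python3 o.py
cat > q.py <<'E'
from h import *
W=env.get_image('wrist');P,R=tool()
for n,uv,z in [('tip',[253.1,278.7],.180),('sq',[252.7,271],.174)]:
    X=onz(W,uv,z);print(n,X,R.T@(X-P))
for n in ('top','scene','wrist'):
    p=env.get_image(n)
    for q in ('lens','camera_stand','focus'):
        print(n,q,[(round(d['p'],2),np.round(d['location'],1).tolist()) for d in env.tip_of(q,p)],[np.round(d['box'],1).tolist() for d in env.look_for(q,p)] if q=='lens' else '')
E
python3 q.py
```

```text
[[0.487, -0.2738, 0.1511], [0.487, -0.2738, 0.1511], [0.487, -0.2738, 0.1511], [0.487, -0.2738, 0.1511], [0.487, -0.2738, 0.1511], [0.487, -0.2738, 0.1511]] [ 0.48701444 -0.27375943  0.15112128] [2.29304995 0.19504292 3.10101727] [ 0.0860421  -0.47850058 -0.00663281]
tip [ 0.48760687 -0.27502009  0.18      ] [-0.00129058  0.00057645 -0.02887587]
sq [ 0.48742277 -0.27488394  0.174     ] [-0.00114359  0.00039548 -0.02287603]
top lens [(0.94, [297.9, 126.7]), (0.88, [233.5, 155.1]), (0.61, [391.6, 145.1])] [[219.8, 141.4, 241.4, 167.4], [281.4, 117.8, 310.0, 144.1], [373.0, 132.7, 396.1, 157.2]]
top camera_stand [(0.9, [288.7, 133.6]), (0.6, [225.6, 158.1])] 
top focus [(0.91, [233.8, 170.8]), (0.55, [407.9, 135.2])] 
scene lens [(0.96, [226.9, 247.8]), (0.88, [133.0, 259.7]), (0.73, [285.1, 207.4])] [[275.4, 202.1, 296.6, 233.4], [126.0, 253.2, 156.2, 279.1], [216.1, 242.8, 245.6, 273.6]]
scene camera_stand [(0.91, [287.3, 229.0]), (0.81, [227.6, 266.6]), (0.76, [142.7, 276.2])] 
scene focus [(0.73, [223.7, 234.4])] 
wrist lens [] [[431.6, 309.2, 511.6, 384.0]]
wrist camera_stand [(0.73, [430.3, 305.4]), (0.66, [359.8, 189.0])] 
wrist focus [(0.63, [360.4, 190.7])]
```

Request:
arm_command(deltas=[{"rx":0,"ry":0,"rz":0,"dx":0,"dy":0,"dz":-0.005,"fingers":0.005},{"rx":0,"ry":0,"rz":0,"dx":0,"dy":0,"dz":-0.01,"fingers":0.005},{"rx":0,"ry":0,"rz":0,"dx":0,"dy":0,"dz":-0.02,"fingers":0.005},{"rx":0,"ry":0,"rz":0,"dx":0,"dy":0,"dz":-0.03,"fingers":0.005},{"rx":0,"ry":0,"rz":0,"dx":0,"dy":0,"dz":-0.03,"fingers":0.005},{"rx":0,"ry":0,"rz":0,"dx":0,"dy":0,"dz":-0.03,"fingers":0.005},{"rx":0,"ry":0,"rz":0,"dx":0,"dy":0,"dz":-0.015,"fingers":0.005},{"rx":0,"ry":0,"rz":0,"dx":0,"dy":0,"dz":0,"fingers":0.005}])

```text
time_s: 16.9
position: [0.4867, -0.2739, 0.2929]
tool_rot: [[-0.048, 0.999, 0.002], [0.999, 0.048, -0.002], [-0.002, 0.002, -1.0]]
ft_force: [0.2, -0.4, -4.7]
grip_width: 0.0116
gripper_force: 98.2
```

Request:
arm_command(deltas=[{"rx":0,"ry":0,"rz":0,"dx":0.01,"dy":0.014,"dz":0,"fingers":0.005},{"rx":0,"ry":0,"rz":0,"dx":0.02,"dy":0.027,"dz":0,"fingers":0.005},{"rx":0,"ry":0,"rz":0,"dx":0.022,"dy":0.03,"dz":0,"fingers":0.005},{"rx":0,"ry":0,"rz":0,"dx":0.022,"dy":0.03,"dz":0,"fingers":0.005},{"rx":0,"ry":0,"rz":0,"dx":0.022,"dy":0.03,"dz":0,"fingers":0.005},{"rx":0,"ry":0,"rz":0,"dx":0.022,"dy":0.03,"dz":0.01,"fingers":0.005},{"rx":0,"ry":0,"rz":0,"dx":0.02,"dy":0.029,"dz":0.015,"fingers":0.005},{"rx":0,"ry":0,"rz":0,"dx":0.015,"dy":0.02,"dz":0.015,"fingers":0.005},{"rx":0,"ry":0,"rz":0,"dx":0,"dy":0,"dz":0,"fingers":0.005},{"rx":0,"ry":0,"rz":0,"dx":0,"dy":0,"dz":0,"fingers":0.005},{"rx":0,"ry":0,"rz":0,"dx":0,"dy":0,"dz":0,"fingers":0.005},{"rx":0,"ry":0,"rz":0,"dx":0,"dy":0,"dz":0,"fingers":0.005}])

```text
time_s: 18.1
position: [0.6887, -0.1117, 0.2516]
tool_rot: [[-0.047, 0.999, 0.001], [0.999, 0.047, -0.0], [-0.0, 0.001, -1.0]]
ft_force: [0.3, 0.9, -4.2]
grip_width: 0.0115
gripper_force: 98.4
```

```bash
cat > v.py <<'E'
from h import *
import sys
# record wrist view: yellow glass ellipse + network points
W=env.get_image('wrist');P,R=tool();print(P,np.round(R[:,2],4))
hsv=cv2.cvtColor(W['color'],cv2.COLOR_BGR2HSV)
np.save('V%s.npy'%sys.argv[1],W,allow_pickle=True)
for q in ('lens','camera_stand','focus','shaft','gear'):
    print(q,[(round(d['p'],2),np.round(d['location'],1).tolist()) for d in env.tip_of(q,W)],[(round(d['p'],2),np.round(d['box']).astype(int).tolist()) for d in env.look_for(q,W)] if q!='focus' else '')
m=((hsv[:,:,0]>18)&(hsv[:,:,0]<36)&(hsv[:,:,1]>60)).astype(np.uint8)
n,l,st,ce=cv2.connectedComponentsWithStats(m)
for i in range(1,n):
    if st[i][4]>60: print(st[i],np.round(ce[i],1),np.median(hsv[l==i],0))
E
python3 v.py 1; python3 o.py
```

```text
[ 0.68876757 -0.11156821  0.25169468] [ 8.e-04 -4.e-04 -1.e+00]
lens [(0.97, [245.9, 86.8]), (0.96, [316.9, 249.1])] [(0.77, [298, 204, 336, 264]), (0.71, [229, 49, 295, 115])]
camera_stand [(0.73, [266.7, 81.5]), (0.68, [303.9, 213.9]), (0.57, [260.9, 333.3])] [(0.66, [283, 177, 342, 265]), (0.57, [235, 313, 269, 341])]
focus [] 
shaft [(0.9, [252.0, 186.9])] [(0.74, [233, 176, 266, 286])]
gear [(0.81, [251.3, 223.5])] [(0.85, [207, 182, 301, 248])]
[233  68  32  37 485] [248.8  85.7] [ 20. 145. 177.]
[ 207  180   92   70 4058] [253.  213.2] [ 20. 119. 175.]
[303 237  30  27 337] [317.4 249.9] [ 27. 121. 236.]
[[0.6892, -0.1108, 0.2509], [0.6892, -0.1108, 0.2509], [0.6892, -0.1108, 0.2509], [0.6892, -0.1108, 0.2509], [0.6892, -0.1108, 0.2509], [0.6892, -0.1108, 0.2509]] [ 0.68922012 -0.11076711  0.25089937] [ 0.05491607  0.0147431  -4.92739728] [-0.00155903  0.02085772 -0.00708073]
```

Request:
arm_command(deltas=[{"rx":0,"ry":0,"rz":0,"dx":0,"dy":-0.02,"dz":0,"fingers":0.005},{"rx":0,"ry":0,"rz":0,"dx":0,"dy":-0.03,"dz":0,"fingers":0.005},{"rx":0,"ry":0,"rz":0,"dx":0,"dy":-0.03,"dz":0,"fingers":0.005},{"rx":0,"ry":0,"rz":0,"dx":0,"dy":-0.02,"dz":0,"fingers":0.005},{"rx":0,"ry":0,"rz":0,"dx":0,"dy":0,"dz":0,"fingers":0.005},{"rx":0,"ry":0,"rz":0,"dx":0,"dy":0,"dz":0,"fingers":0.005},{"rx":0,"ry":0,"rz":0,"dx":0,"dy":0,"dz":0,"fingers":0.005}])

```text
time_s: 19.6
position: [0.59, -0.1156, 0.2509]
tool_rot: [[-0.048, 0.999, 0.001], [0.999, 0.048, -0.0], [-0.0, 0.001, -1.0]]
ft_force: [0.8, 0.5, -5.6]
grip_width: 0.0117
gripper_force: 98.9
```

```bash
python3 v.py 2
```

```text
[ 0.59003717 -0.1155795   0.25068718] [ 2.e-04  0.e+00 -1.e+00]
lens [(0.98, [347.6, 90.0]), (0.59, [402.7, 251.8])] [(0.97, [328, 54, 382, 114]), (0.67, [362, 211, 417, 262]), (0.6, [337, 359, 347, 372])]
camera_stand [(0.95, [367.5, 214.6]), (0.66, [344.8, 81.3])] [(0.87, [302, 29, 386, 133]), (0.61, [332, 178, 422, 264]), (0.61, [122, 198, 302, 327])]
focus [(0.92, [332.9, 100.2])] 
shaft [(0.87, [251.7, 186.3])] [(0.89, [235, 178, 269, 286])]
gear [(0.93, [249.9, 222.1])] [(0.88, [202, 179, 297, 245]), (0.61, [124, 198, 300, 324]), (0.29, [80, 50, 199, 115])]
[332  69  37  36 480] [351.   86.8] [ 19. 113. 148.]
[ 205  180   91   70 4107] [249.9 213.1] [ 20. 118. 145.]
[388 238  31  27 397] [403.  250.9] [ 25. 143. 216.]
```

Request:
arm_command(deltas=[{"rx":0,"ry":0,"rz":0,"dx":-0.01,"dy":0.01,"dz":0,"fingers":0.005},{"rx":0,"ry":0,"rz":0,"dx":-0.02,"dy":0.02,"dz":0,"fingers":0.005},{"rx":0,"ry":0,"rz":0,"dx":-0.02,"dy":0.02,"dz":0,"fingers":0.005},{"rx":0,"ry":0,"rz":0,"dx":-0.01,"dy":0.01,"dz":0,"fingers":0.005},{"rx":0,"ry":0,"rz":0,"dx":0,"dy":0,"dz":0,"fingers":0.005},{"rx":0,"ry":0,"rz":0,"dx":0,"dy":0,"dz":0,"fingers":0.005},{"rx":0,"ry":0,"rz":0,"dx":0,"dy":0,"dz":0,"fingers":0.005}])

```text
time_s: 20.8
position: [0.6517, -0.1719, 0.2513]
tool_rot: [[-0.048, 0.999, -0.0], [0.999, 0.048, 0.0], [0.0, -0.0, -1.0]]
ft_force: [-0.3, 0.5, -3.3]
grip_width: 0.0116
gripper_force: 98.9
```

```bash
python3 v.py 3
cat > g.py <<'E'
from h import *
T=env.get_image('top');np.save('T.npy',T,allow_pickle=True)
S=env.get_image('scene');np.save('S.npy',S,allow_pickle=True)
for n,p in (('T',T),('S',S)):
  for q in ('lens','camera_stand','focus'): print(n,q,[(round(d['p'],2),np.round(d['location'],1).tolist()) for d in env.tip_of(q,p)])
c=np.array([[472,117],[662,60],[718,228],[528,290]],float)-[400,0]
X=np.array([onz(T,[193+a/5.556-.4,127+b/5.55-.4],.006) for a,b in c]);print(X,X.mean(0))
for i in range(4): d=X[(i+1)%4]-X[i];print(np.linalg.norm(d),np.degrees(np.arctan2(d[1],d[0])))
E
python3 g.py
```

```text
[ 0.65171576 -0.17191456  0.25136672] [ 1.e-04  0.e+00 -1.e+00]
lens [(0.95, [291.3, 16.2]), (0.69, [358.7, 203.3]), (0.37, [85.6, 30.2])] [(0.6, [272, 3, 333, 58])]
camera_stand [(0.78, [331.7, 180.1]), (0.58, [302.5, 32.5])] [(0.77, [256, 0, 342, 82]), (0.76, [261, 286, 272, 339]), (0.62, [293, 134, 379, 225]), (0.61, [170, 222, 212, 267]), (0.38, [234, 176, 272, 287])]
focus [] 
shaft [(0.91, [251.6, 188.0])] [(0.73, [233, 177, 274, 286])]
gear [(0.91, [251.1, 222.4])] [(0.96, [204, 183, 299, 248]), (0.15, [170, 224, 214, 267])]
[275   0  36  39 620] [292.7  18.7] [ 24. 146. 221.]
[ 207  181   91   69 4023] [252.3 213.9] [ 20. 120. 157.]
[350 191  25  27 194] [365.8 206.3] [ 26.  117.5 224. ]
T lens [(0.97, [231.2, 157.9]), (0.73, [390.8, 141.5])]
T camera_stand [(0.93, [376.8, 150.2]), (0.74, [225.9, 161.0]), (0.35, [230.8, 251.0])]
T focus [(0.88, [232.4, 171.7]), (0.74, [405.5, 134.7])]
S lens [(0.78, [134.0, 256.3]), (0.77, [281.4, 206.7]), (0.76, [229.4, 251.1]), (0.36, [187.6, 207.3])]
S camera_stand [(0.61, [145.1, 273.6]), (0.59, [288.3, 229.1]), (0.58, [229.9, 266.9]), (0.58, [344.9, 183.0])]
S focus [(0.78, [126.3, 245.7]), (0.57, [226.7, 235.8])]
[[ 0.73060964  0.04358959  0.006     ]
 [ 0.75925279 -0.05067491  0.006     ]
 [ 0.67457399 -0.07785238  0.006     ]
 [ 0.64413198  0.01601311  0.006     ]] [ 0.7021421  -0.01723115  0.006     ]
0.09852018964779391 -73.09810269993933
0.08893319832606951 -162.20608523669486
0.09867850243459625 107.96866852993358
0.090768092498441 17.686735602666587
```

```bash
cat > k.py <<'E'
from h import *
V={k:np.load(f,allow_pickle=True).item() for k,f in dict(w1='V1.npy',w2='V2.npy',w3='V3.npy',T='T.npy',S='S.npy').items()}
A={'w1':(248,86),'w2':(349,87),'w3':(292,19),'T':(229,158),'S':(283,208)}
net={'w1':(245.9,86.8),'w2':(347.6,90),'w3':(291.3,16.2),'T':(231.8,157.2),'S':(283.2,207.4)}
E={}
for k,p in V.items():
    g=cv2.cvtColor(p['color'],cv2.COLOR_BGR2HSV);x,y=A[k];r=24 if k[0]=='w' else 12
    m=((g[:,:,0]>14)&(g[:,:,0]<38)&(g[:,:,1]>55)).astype(np.uint8);M=m*0;M[max(0,y-r):y+r,x-r:x+r]=1;m&=M
    n,l,st,ce=cv2.connectedComponentsWithStats(m);i=1+np.argmax(st[1:,4])
    pts=cv2.convexHull(np.argwhere(l==i)[:,::-1].astype(np.float32).reshape(-1,1,2))
    e=cv2.fitEllipse(pts);E[k]=e;print(k,st[i],np.round(e[0],1),np.round(e[1],1),round(e[2],1))
use=lambda d,ks:tri([(V[k],d[k]) for k in ks])
C={k:e[0] for k,e in E.items()}
print('ell all',use(C,V),'wrist',use(C,['w1','w2','w3']),'TS',use(C,'TS'))
print('net all',use(net,V),'wrist',use(net,['w1','w2','w3']))
X=use(C,V)
print({k:np.round(proj(V[k],X)[0]-C[k],1) for k in V})
print('focus net',tri([(V['T'],(233.1,171.3)),(V['w2'],(332.9,100.2))]), onz(V['w2'],(332.9,100.2),.175),onz(V['T'],(233.1,171.3),.175))
for z in (.098,.1,.102,.104): print(z,[np.round(onz(V[k],C[k],z)[:2],4).tolist() for k in V])
E
python3 k.py
```

```text
w1 [233  68  32  37 512] [248.4  86.1] [31.3 36.8] 171.4
w2 [332  69  37  36 541] [350.2  86.9] [34.3 37.9] 47.4
w3 [275   0  36  40 631] [292.4  17.3] [35.6 43.5] 13.7
T [222 152  15  15 180] [228.9 159.1] [14.6 14.9] 162.9
S [276 203  13   9  63] [282.3 206.8] [ 7.9 13.3] 75.8
ell all [ 0.68113431 -0.02278344  0.10255543] wrist [ 0.68089105 -0.02260389  0.10177865] TS [ 0.68193259 -0.02314996  0.10400824]
net all [ 0.68145844 -0.02447051  0.10306722] wrist [ 0.67847838 -0.02399031  0.10638295]
{'w1': array([0.2, 0.1]), 'w2': array([0.4, 0.3]), 'w3': array([0.5, 0. ]), 'T': array([-0.2,  0.4]), 'S': array([-0.1,  0. ])}
focus net [ 0.6378277  -0.0349217   0.20445955] [ 0.64594461 -0.03485582  0.175     ] [ 0.64175875 -0.03476493  0.175     ]
0.098 [[0.6809, -0.0226], [0.6821, -0.0224], [0.6812, -0.0217], [0.6829, -0.0232], [0.6787, -0.0214]]
0.1 [[0.6809, -0.0226], [0.6815, -0.0225], [0.681, -0.0222], [0.6825, -0.0233], [0.6798, -0.0219]]
0.102 [[0.681, -0.0227], [0.6808, -0.0225], [0.6808, -0.0227], [0.6822, -0.0233], [0.6809, -0.0224]]
0.104 [[0.681, -0.0227], [0.6802, -0.0226], [0.6806, -0.0231], [0.6819, -0.0234], [0.682, -0.0229]]
```

```bash
cat >> k.py <<'E'
print('----')
X0=np.array([.6811,-.0227,.1022]);t=np.linspace(0,2*np.pi,40,endpoint=False)
def cov(e):
    a=np.radians(e[2]);R=np.array([[np.cos(a),-np.sin(a)],[np.sin(a),np.cos(a)]]);return R@np.diag([e[1][0]**2,e[1][1]**2])@R.T/30
def pred(k,th,ph,r):
    z=np.array([-np.sin(th)*np.cos(ph),-np.sin(th)*np.sin(ph),np.cos(th)]);y=np.array([-np.sin(ph),np.cos(ph),0]);x=np.cross(y,z)
    u=proj(V[k],X0+r*(np.outer(np.cos(t),x)+np.outer(np.sin(t),y)));u-=u.mean(0);return 8*u.T@u/len(t)/30
def res(q,ks): return np.concatenate([(pred(k,*q)-cov(E[k]))[np.triu_indices(2)]/(1 if k[0]=='w' else .4) for k in ks])
for ks in (['w1','w2','T','S'],['w1','w2'],['w1','w2','T']):
    s=least_squares(res,[.48,.3,.018],x_scale=[.1,.1,.01],args=(ks,));print(ks,np.degrees(s.x[:2]),s.x[2],np.round(s.fun,1))
    s=least_squares(lambda q:res([q[0],.297,q[1]],ks),[.48,.018],x_scale=[.1,.01]);print('  yaw fixed',np.degrees(s.x[0]),s.x[1])
E
python3 k.py | sed '1,/----/d'
```

```text
['w1', 'w2', 'T', 'S'] [23.34933831 20.49113757] 0.016770502988092476 [ 0.8 -0.  -0.2  0.6 -0.4  1.6 -2.6 -0.5 -3.7 -2.1  0.4 -0.2]
  yaw fixed 22.933022623961417 0.016749590338222906
['w1', 'w2'] [24.06806511 20.87690904] 0.01665294561201956 [ 0.   0.1 -0.8 -0.1 -0.3  0.9]
  yaw fixed 23.572289369940805 0.016626795306825225
['w1', 'w2', 'T'] [23.4295258  21.47803917] 0.016746918055597394 [ 0.7  0.1 -0.4  0.5 -0.4  1.4 -2.7 -0.5 -3.7]
  yaw fixed 22.835801511442497 0.01671739892158158
```

```bash
cat > m.py <<'E'
from h import *
V={k:np.load(f,allow_pickle=True).item() for k,f in dict(w1='V1.npy',w2='V2.npy',w3='V3.npy',T='T.npy').items()}
s0=np.array([.702,-.0172]);a=np.radians(17.4);ex=np.array([np.cos(a),np.sin(a)]);ey=np.array([-ex[1],ex[0]])
for k,p in V.items():
    # rectify bench patch (plane z=.008), 1 px = 0.5 mm, axes u=stand x, v=stand y
    n=300;uv=np.stack(np.meshgrid(np.arange(n),np.arange(n)),-1).reshape(-1,2);q=(uv-n/2)*.0005
    X=np.c_[s0+q[:,:1]*ex+q[:,1:]*ey,np.full(len(q),.008)]
    mp=proj(p,X).astype(np.float32).reshape(n,n,2)
    im=cv2.remap(p['color'],mp[...,0],mp[...,1],cv2.INTER_CUBIC).astype(float)
    gr=im[...,1]-im[...,2]
    # edges: profile averaged along strips near foot ends
    pu=lambda v0,v1:gr[v0:v1].mean(0);pv=lambda u0,u1:gr[:,u0:u1].mean(1)
    print(k,'G-R u-profile v=-45..-30mm',np.round(pu(60,90)[::12],0).astype(int).tolist(),'v=+',np.round(pu(210,240)[::12],0).astype(int).tolist())
    def edges(f):
        d=np.gradient(cv2.GaussianBlur(f.reshape(1,-1),(0,0),3).ravel());i=30+np.argmax(d[30:120]);j=180+np.argmin(d[180:270]);return (i-n/2)*.5,(j-n/2)*.5,round(d[i],2),round(d[j],2)
    print('  u edges (exp -45,45):',[edges(pu(b,b+15)) for b in (60,75,210,225)]);print('  v edges (exp -50,50)',[edges(pv(b,b+15)) for b in (70,85,200,215)])
E
python3 m.py
```

```text
w1 G-R u-profile v=-45..-30mm [-1, -2, -1, -1, -2, 4, 5, 5, 6, 6, 5, 4, 7, 6, 6, 8, 6, 10, 11, 10, -1, -1, -1, -1, -1] v=+ [-1, -1, -1, -1, -2, 5, 5, 5, 4, 3, 3, 1, 1, 1, 2, 1, 5, 6, 9, 9, -2, -1, -1, -2, -1]
  u edges (exp -45,45): [(np.float64(-45.5), np.float64(44.0), np.float64(0.82), np.float64(-1.36)), (np.float64(-46.0), np.float64(44.0), np.float64(0.76), np.float64(-1.4)), (np.float64(-46.0), np.float64(43.5), np.float64(0.8), np.float64(-1.35)), (np.float64(-46.0), np.float64(43.5), np.float64(0.77), np.float64(-1.38))]
  v edges (exp -50,50) [(np.float64(-49.0), np.float64(50.5), np.float64(0.82), np.float64(-0.88)), (np.float64(-49.0), np.float64(17.5), np.float64(0.83), np.float64(-2.82)), (np.float64(-48.5), np.float64(51.0), np.float64(1.39), np.float64(-1.41)), (np.float64(-48.5), np.float64(51.0), np.float64(1.39), np.float64(-1.44))]
w2 G-R u-profile v=-45..-30mm [-1, -1, -1, -1, -1, 3, 4, 4, 4, 3, 3, 1, 0, -1, 0, 1, 1, 1, 1, 2, 1, -1, -1, -1, -2] v=+ [-1, 0, -1, -1, -1, 4, 5, 5, 5, 6, 7, 4, 4, 2, 3, 4, 4, 4, 5, 6, -1, -2, -1, -2, -2]
  u edges (exp -45,45): [(np.fl
[... 1634 characters left out ...]
, 7, 7, 7, 7, 7, 8, 9, 10, 10, 4, 0, 0, 0, 0]
  u edges (exp -45,45): [(np.float64(-44.0), np.float64(45.0), np.float64(0.29), np.float64(-0.62)), (np.float64(-45.0), np.float64(44.0), np.float64(0.39), np.float64(-0.67)), (np.float64(-44.5), np.float64(44.5), np.float64(0.8), np.float64(-0.63)), (np.float64(-44.0), np.float64(44.0), np.float64(0.72), np.float64(-0.66))]
  v edges (exp -50,50) [(np.float64(-48.5), np.float64(51.0), np.float64(0.43), np.float64(-0.64)), (np.float64(-49.0), np.float64(50.0), np.float64(0.3), np.float64(-0.61)), (np.float64(-46.0), np.float64(49.0), np.float64(0.43), np.float64(-0.69)), (np.float64(-48.0), np.float64(49.0), np.float64(0.54), np.float64(-0.63))]
```

```bash
cat > n.py <<'E'
from h import *
from scipy.spatial.transform import Rotation as Ro
P,R=tool()
W=np.load('V3.npy',allow_pickle=True).item()
for u in ([251.6,188.0],[251.7,186.8]): print('foot tool',R.T@(onz(W,u,P[2]-.106)-P))
for f in (.106-.135,.106-.043,.106-.035): print('axis proj',f,proj(W,P+R@[0,0,f]))
th,ph=np.radians([27,17.6]);z=np.array([-np.sin(th)*np.cos(ph),-np.sin(th)*np.sin(ph),np.cos(th)])
F=np.array([.681,-.0226,.1015])+.08*z
v=np.cross(R[:,2],-z);rv=v/np.linalg.norm(v)*np.arccos(R[:,2]@-z)
Rt=Ro.from_rotvec(rv).as_matrix()@R
print('rotvec tool',R.T@rv,'deg',np.degrees(np.linalg.norm(rv)))
T=F-Rt@[-.001,0,.106];print('focus',F,'TCP',T)
pre=T+.03*z;print('pre',pre,'in tool',R.T@(pre-P))
np.savez('goal.npz',F=F,T=T,Rt=Rt,z=z)
E
python3 n.py
```

```text
foot tool [ 0.00010989 -0.00083125  0.106     ]
foot tool [ 0.00128571 -0.00073947  0.10600001]
axis proj -0.029000000000000012 [[252.800486  277.4836454]]
axis proj 0.063 [[252.55277838 205.46556151]]
axis proj 0.071 [[252.54008415 201.77360013]]
rotvec tool [-4.55494851e-01  1.20789661e-01  2.54403686e-22] deg 26.999975819240692
focus [ 0.64638084 -0.03358184  0.17278052] TCP [ 0.60043589 -0.04714239  0.26734359]
pre [ 0.5874537  -0.05126058  0.29407378] in tool [ 0.12436789 -0.0588014  -0.04316953]
```

Request:
arm_command(deltas=[{"rx":0,"ry":0,"rz":0,"dx":0.005,"dy":-0.003,"dz":-0.015,"fingers":0.005},{"rx":0,"ry":0,"rz":0,"dx":0.015,"dy":-0.008,"dz":-0.02,"fingers":0.005},{"rx":0,"ry":0,"rz":0,"dx":0.025,"dy":-0.012,"dz":-0.008,"fingers":0.005},{"rx":0,"ry":0,"rz":0,"dx":0.03,"dy":-0.014,"dz":0,"fingers":0.005},{"rx":0,"ry":0,"rz":0,"dx":0.029,"dy":-0.014,"dz":0,"fingers":0.005},{"rx":0,"ry":0,"rz":0,"dx":0.02,"dy":-0.008,"dz":0,"fingers":0.005},{"rx":-0.05,"ry":0.0133,"rz":0,"dx":0,"dy":0,"dz":0,"fingers":0.005},{"rx":-0.1,"ry":0.0265,"rz":0,"dx":0,"dy":0,"dz":0,"fingers":0.005},{"rx":-0.1,"ry":0.0265,"rz":0,"dx":0,"dy":0,"dz":0,"fingers":0.005},{"rx":-0.1,"ry":0.0265,"rz":0,"dx":0,"dy":0,"dz":0,"fingers":0.005},{"rx":-0.07,"ry":0.0186,"rz":0,"dx":0,"dy":0,"dz":0,"fingers":0.005},{"rx":-0.0355,"ry":0.0094,"rz":0,"dx":0,"dy":0,"dz":0,"fingers":0.005}])

```text
time_s: 22.9
position: [0.5862, -0.0514, 0.2952]
tool_rot: [[-0.075, 0.897, 0.435], [0.99, 0.016, 0.137], [0.116, 0.441, -0.89]]
ft_force: [0.2, 0.1, -3.9]
grip_width: 0.0117
gripper_force: 99.0
```

Request:
arm_command(deltas=[{"rx":0,"ry":0,"rz":0,"dx":0,"dy":0,"dz":0.01,"fingers":0.005},{"rx":0,"ry":0,"rz":0,"dx":0,"dy":0,"dz":0.01,"fingers":0.005},{"rx":0,"ry":0,"rz":0,"dx":0,"dy":0,"dz":0.005,"fingers":0.005},{"rx":0,"ry":0,"rz":0,"dx":0,"dy":0,"dz":0,"fingers":0.005},{"rx":0,"ry":0,"rz":0,"dx":0,"dy":0,"dz":0,"fingers":0.005},{"rx":0,"ry":0,"rz":0,"dx":0,"dy":0,"dz":0,"fingers":0.005},{"rx":0,"ry":0,"rz":0,"dx":0,"dy":0,"dz":0,"fingers":0.005}])

```text
time_s: 23.6
position: [0.5982, -0.0482, 0.272]
tool_rot: [[-0.075, 0.898, 0.433], [0.99, 0.016, 0.137], [0.116, 0.439, -0.891]]
ft_force: [1.0, -0.3, -4.6]
grip_width: 0.0118
gripper_force: 99.0
```

```bash
cat > r.py <<'E'
from h import *
for _ in range(3): env.get_image('top')
P,R=tool();G=np.load('goal.npz');z=G['z'];F=G['F'];s=env.observe()
foot=P+R@[0,0,.106]
print('P',P,'axis err deg',np.degrees(np.arccos(min(1,-R[:,2]@z))),'foot err (tool)',R.T@(F-foot),'force',s['ft_force'],s['time_s'])
for n in ('wrist','scene','top'):
    p=env.get_image(n);print(n,'pred foot',proj(p,foot)[0].round(1),'tip',proj(p,P-R@[0,0,.029])[0].round(1),'lens',proj(p,F-.08*z)[0].round(1))
    for q in ('shaft','focus','lens','shoulder','gear'): print('  ',q,[(round(d['p'],2),np.round(d['location'],1).tolist()) for d in env.tip_of(q,p)][:3])
print('exp shoulder',proj(p,P+R@[0,0,.033])[0])
E
python3 r.py
```

```text
P [ 0.59806445 -0.04820913  0.27181776] axis err deg 0.012733364432786547 foot err (tool) [-0.0006274   0.00016367  0.00515928] force [-0.00558745 -0.18774304 -5.51586233] 23.75
wrist pred foot [251.5 187.7] tip [250.8 277.1] lens [251.8 166. ]
   shaft [(0.89, [252.2, 188.8])]
   focus [(0.67, [250.2, 185.9]), (0.65, [170.9, 341.2])]
   lens [(0.86, [307.3, 284.8]), (0.66, [250.1, 166.7])]
   shoulder [(0.65, [248.9, 225.9])]
   gear [(0.66, [249.7, 222.1])]
scene pred foot [275.2 181.4] tip [262.1 136. ] lens [282.2 207. ]
   shaft [(0.57, [277.3, 179.0]), (0.45, [283.5, 205.0])]
   focus [(0.93, [125.3, 244.3]), (0.79, [226.9, 235.7]), (0.63, [346.6, 167.6])]
   lens [(0.81, [132.7, 258.3]), (0.79, [228.3, 248.5]), (0.64, [284.0, 206.8])]
   shoulder [(0.77, [262.2, 159.9]), (0.74, [267.1, 157.4])]
   gear [(0.65, [268.1, 159.2])]
top pred foot [232.6 170.2] tip [241.2 191.8] lens [228.7 159.6]
   shaft [(0.46, [233.2, 168.7])]
   focus [(0.84, [231.7, 171.2]), (0.8, [407.8, 132.3]), (0.71, [303.6, 116.8])]
   lens [(0.96, [229.8, 158.5]), (0.95, [300.2, 127.8]), (0.81, [390.9, 142.2])]
   shoulder [(0.47, [236.7, 181.6])]
   gear [(0.63, [238.2, 179.0]), (0.48, [146.4, 142.0])]
exp shoulder [236.88369548 180.96734709]
```

Request:
arm_command(deltas=[{"rx":0,"ry":0,"rz":0,"dx":-0.0005,"dy":0,"dz":0.003,"fingers":0.005},{"rx":0,"ry":0,"rz":0,"dx":0,"dy":0,"dz":0.002,"fingers":0.005},{"rx":0,"ry":0,"rz":0,"dx":0,"dy":0,"dz":0,"fingers":0.005},{"rx":0,"ry":0,"rz":0,"dx":0,"dy":0,"dz":0,"fingers":0.005},{"rx":0,"ry":0,"rz":0,"dx":0,"dy":0,"dz":0,"fingers":0.005},{"rx":0,"ry":0,"rz":0,"dx":0,"dy":0,"dz":0,"fingers":0.005},{"rx":0,"ry":0,"rz":0,"dx":0,"dy":0,"dz":0,"fingers":0.005}])

```text
time_s: 25.35
position: [0.6003, -0.048, 0.2672]
tool_rot: [[-0.075, 0.898, 0.433], [0.99, 0.016, 0.137], [0.116, 0.439, -0.891]]
ft_force: [0.2, 0.5, -4.6]
grip_width: 0.0115
gripper_force: 99.0
```

```bash
python3 r.py | head -4
cat > z.py <<'E'
exec(open('k.py').read().split("use=lambda")[0].replace("w3='V3.npy'","w3='V3.npy',w4='V4.npy'").replace("A={","A={'w4':(251,166),"))
X0=None
src=open('k.py').read().split("print('----')")[1].split('for ks in')[0];exec(src)
for ks in (['w4'],['w1','w2','w4']):
    s=least_squares(lambda q:res([q[0],.307,q[1]],ks),[.48,.018],x_scale=[.1,.01]);print(ks,np.degrees(s.x[0]),s.x[1],s.fun.round(1))
print(proj(V['w4'],X0),E['w4'][0])
E
python3 -c "
from h import *
np.save('V4.npy',env.get_image('wrist'),allow_pickle=True)"; python3 z.py
```

```text
P [ 0.60026999 -0.04798694  0.26716218] axis err deg 0.0017516555787461454 foot err (tool) [-1.55611124e-04  2.39082250e-04  2.60977945e-05] force [ 0.50352776 -0.62410674 -4.86965188] 25.5
wrist pred foot [251.5 187.7] tip [250.8 277.1] lens [251.8 166.7]
   shaft [(0.89, [253.4, 191.3])]
   focus []
w1 [233  68  32  37 512] [248.4  86.1] [31.3 36.8] 171.4
w2 [332  69  37  36 541] [350.2  86.9] [34.3 37.9] 47.4
w3 [275   0  36  40 631] [292.4  17.3] [35.6 43.5] 13.7
w4 [238 153  28  26 322] [251.6 166.6] [27.3 28.7] 91.4
T [222 152  15  15 180] [228.9 159.1] [14.6 14.9] 162.9
S [276 203  13   9  63] [282.3 206.8] [ 7.9 13.3] 75.8
['w4'] 28.883940239155827 0.01698657166268879 [-0.6  0.2  0.6]
['w1', 'w2', 'w4'] 24.77004135231387 0.016709627732980806 [-0.3 -0.1 -0.4  0.1 -0.3  1.4 -1.5 -0.3  0. ]
[[252.1804102  166.85068653]] (251.59744262695312, 166.64697265625)
```

The lens is where the model predicts it and the tilt estimates centre on 27°, so I'm handing in.

```bash
python3 -c "
from rig import env
print(env.close_job())"
```

```text
the job is handed in; nothing more can be done
None
```

I handed the job in at about 26 s: the gear is seated on the shaft, and the robot is holding the shaft still, lower end facing the lens, 80 mm from the glass by my measurements. The least certain figure is the lens tilt: I used 27°, while separate estimates ranged from about 20° to 29°.

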